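Put the writing things on their pen rests

TASK

Tidy the writing things on the packing bench: lay the red marker, the black marker, the green pen and the yellow highlighter each on the pen rest of its own colour, lying along the rest in both of its forks with its middle over the middle of the rest, either way round. Leave the stapler and the little carton where they are.

Things in the scene. Friction and masses are not known exactly. Their poses are not given: they have to be found in the camera images.
- marker_red: Felt marker, red with a white band round the middle, round (may roll), 16 mm thick, 136 mm long, 20 g, lying on the bench. Origin: middle of its length, at its underside as it lies at the start; y along its length, z up at the start.
- marker_black: Felt marker, black with a white band round the middle, round (may roll), 16 mm thick, 138 mm long, 20 g, lying on the bench. Origin: middle of its length, at its underside as it lies at the start; y along its length, z up at the start.
- pen_green: Thin green ballpoint pen, 12 mm wide at the clip, 9 mm high, 145 mm long, 15 g, lying on the bench. Origin: middle of its length, at its underside; y along its length, z up at the start.
- highlighter_yellow: Round yellow highlighter with a white label band on the barrel and a thin black ring where the cap begins (may roll), 16 mm thick, 120 mm long, 20 g, lying on the bench. Origin: middle of its length, at its underside as it lies at the start; y along its length, z up at the start.
- rest_red: Red pen rest, the place for the red marker. Fixed. Base 40 x 96 x 5 mm; 38 mm either side of the middle stands an upright V fork, 8 mm thick, arms at 45 degrees, the V's inside corner 14 mm and its tips 31 mm above the bench, 34 mm wide inside at the top; open between the forks. Origin: middle of the underside, on the bench; z up, y along the rest (as the thing is to lie), x across. In it the marker's underside is 17 mm up.
- rest_black: Black pen rest, the place for the black marker. Fixed. Base 40 x 96 x 5 mm; 38 mm either side of the middle stands an upright V fork, 8 mm thick, arms at 45 degrees, the V's inside corner 14 mm and its tips 31 mm above the bench, 34 mm wide inside at the top; open between the forks. Origin: middle of the underside, on the bench; z up, y along the rest (as the thing is to lie), x across. In it the marker's underside is 17 mm up.
- rest_green: Green pen rest, the place for the green pen. Fixed. Base 40 x 96 x 5 mm; 38 mm either side of the middle stands an upright V fork, 8 mm thick, arms at 45 degrees, the V's inside corner 14 mm and its tips 31 mm above the bench, 34 mm wide inside at the top; open between the forks. Origin: middle of the underside, on the bench; z up, y along the rest (as the thing is to lie), x across. In it the pen's underside is about 17 mm up.
- rest_yellow: Yellow pen rest, the place for the yellow highlighter. Fixed. Base 40 x 96 x 5 mm; 38 mm either side of the middle stands an upright V fork, 8 mm thick, arms at 45 degrees, the V's inside corner 14 mm and its tips 31 mm above the bench, 34 mm wide inside at the top; open between the forks. Origin: middle of the underside, on the bench; z up, y along the rest (as the thing is to lie), x across. In it the highlighter's underside is 17 mm up.
- stapler: Bystander: desk stapler, red arm on a black base, 145 x 36 x 53 mm, loose. Origin: centre of the underside, x along its length, z up.
- staple_box: Bystander: small closed grey and brown carton, 39 x 63 x 34 mm, loose. Origin: centre of the underside, y along the longer side, z up.
Not all that is in view belongs to the job. Leave any orange look-alike of the marker_black alone.

How it is judged:
At the end, for the whole second after the job is handed in: Each of the four lies at rest in both forks of the rest of its own colour: origin within 15 mm of the rest's middle along it, 11 mm across it, 10 to 40 mm above its underside, length within 0.12 rad of the rest's; stapler and little carton within 15 mm of where they stood (x of marker_red in the frame of rest_red between -0.011 and 0.011 m and y of marker_red in the frame of rest_red between -0.015 and 0.015 m and z of marker_red in the frame of rest_red between 0.01 and 0.04 m and angle between the y axis of marker_red and the y axis of rest_red, either way round below 0.12 rad and linear speed of each of marker_red, marker_black, pen_green, highlighter_yellow below 0.02 m/s and x of marker_black in the frame of rest_black between -0.011 and 0.011 m and y of marker_black in the frame of rest_black between -0.015 and 0.015 m and z of marker_black in the frame of rest_black between 0.01 and 0.04 m and angle between the y axis of marker_black and the y axis of rest_black, either way round below 0.12 rad and x of pen_green in the frame of rest_green between -0.011 and 0.011 m and y of pen_green in the frame of rest_green between -0.015 and 0.015 m and z of pen_green in the frame of rest_green between 0.01 and 0.04 m and angle between the y axis of pen_green and the y axis of rest_green, either way round below 0.12 rad and x of highlighter_yellow in the frame of rest_yellow between -0.011 and 0.011 m and y of highlighter_yellow in the frame of rest_yellow between -0.015 and 0.015 m and z of highlighter_yellow in the frame of rest_yellow between 0.01 and 0.04 m and angle between the y axis of highlighter_yellow and the y axis of rest_yellow, either way round below 0.12 rad and distance of each of stapler, staple_box from where it was at the start of the episode below 0.015 m); the robot touches nothing.
It fails at once if the stapler is moved by more than 15 mm (distance of stapler from where it was at the start of the episode above 0.015 m).
It fails at once if the little carton is moved by more than 15 mm (distance of staple_box from where it was at the start of the episode above 0.015 m).
It also fails if it takes over 109 s, if anything falls off the work surface, if the arm or the gripper's body presses on something with over 40 N, if the wrist force passes 120 N, or if a joint passes its speed limit or range.

ROBOT

A 6-joint arm with a two-finger parallel gripper is mounted at the origin on a cart in front of the work surface, level with it; the furniture and walls round the work are solid. World frame = base frame: x ahead of the robot, y to its left, z up, the work surface at z = 0. Lengths are in m, angles in rad, forces in N, time in s.
With the tool pointing down it reaches from about 0.25 to 0.8 m from the base axis. Payload 3.9 kg.
Tool frame: the origin (TCP) lies at the centre of the arm's flange, where the gripper is bolted on; the fingertips stand 173 mm ahead of it and the grasp point (between the pads) lies 155 mm ahead of it; z points along the fingers, x is the direction in which the jaws open and shut, and the axes are right-handed (so a half turn about z gives the same grasp; the last joint's range is limited). The gripper opens to 85 mm and grips with 20 to 120 N. Pads are 22 mm wide; open, the fingers measure 114 mm over their backs; the gripper's body (76 mm by 85 mm) begins 54 mm behind the grasp point. The pads swing forward as they close: fully open they stand 13 mm farther back than shut.
Start: joints at [1.128, 0.26, -0.138, 1.173, 0, 1.571], TCP at [0.225, 0.474, 0.405] pointing down, gripper open.
Joint ranges: [-2.78, 2.78], [-0.83, 1.72], [-1.28, 1.37], [-1.9, 2.12], [-1.57, 1.48], [-3.14, 3.14]. Speed limits (rad/s): [2.57, 2.57, 3.14, 3.14, 3.14, 3.14].

INTERFACE

Orientations are given as a 3x3 rotation matrix whose columns are the frame's x, y, z axes.
In Python, from plant import sense, capture, calibration, hand_in, recognise, silhouettes, place_of gives the robot as it stands.
- The arm moves only by the tool move_arm, never from a script. Its argument "deltas" is one flat list of numbers, 6 for each row, row after row: the shift along the tool's x, y, z as a fraction of full scale, then the turn, a rotation vector about the tool's x, y, z as a fraction of full scale. In form: [x, y, z, rx, ry, rz, x, y, z, rx, ry, rz, ...]. A call has 1 to 5 rows; each row is the pose to reach, as a shift and turn from the pose measured when the call began, along the tool's axes at that moment, turning the shorter way round; what a row does not reach only later rows make up. Full scale, the value 1, is 200 mm for a shift and 180 degrees for a turn. A row lasts 1/10 s, in which the tool goes at most 50 mm and 8.59 degrees, less where a joint would pass 70% of its speed; a pose out of reach is approached as far as the arm can. A call with a number of a shift or a turn outside -1 to 1 is refused whole. A call with a gripper value outside its range is refused whole. "hand" is the finger opening in mm, from 0 to 85.4, set as the call begins (left out, the last holds). The fingers move at their own pace and stop on an object; the grip force is fixed at half the most. Time passes only in rows, so rows that repeat a pose let the fingers close. It gives the time, the measured TCP pose, the force and the opening at its end, in the units of the state.
- sense(): the state, without advancing time (a new reading comes with each control period).
- capture(name): name is "side" or "top"; returns (picture, depth): 480x640x3 uint8, red, green, blue; 480x640 float32, m along the optical axis (not along the pixel's ray), 0 where there is no reading.
- calibration(name): a dict with "vfov" (degrees; the focal length in pixels is half the picture's height over the tangent of half this angle, whatever the lens; pixels are square), "cx", "cy" (the principal point, pixels), "k1" (the pictures are not rectified: a ray, as slopes to the right and down, at radius r is drawn at 1 + k1 r^2 times it, then the intrinsics apply), "R" (3x3) and "t" (3): a world point X has camera coordinates R X + t. Camera axes: x right, y down, z forward; pixel columns grow to the right and rows downward; lengths in m; the calibration is good to about 2 mm. A picture is of the moment at which its call begins. calibration takes no time and is no camera call.
- hand_in(): hands the job in, once; it reports no verdict.
Trained networks look in the newest picture that a camera, given by its name, has taken for a name from the list of things; names that differ only in an ending like _2 or _b are one class to them, and where a whole thing is asked for, a point or a joint stands for the part that bears it (a point fixed in the world has none). Each returns a list of dicts, best first, with "score" (0 to 1); they miss things now and then, are a little off and sometimes report something else, mostly with a low value. They report only what shows in the picture. A call takes as long as a camera call. They do not tell look-alikes from the thing itself.
- recognise(query, camera): "bbox" ([left, top, right, bottom] in pixels, round what is visible of it).
- silhouettes(query, camera): "pixels" (480x640 bool, what is visible of it) and "bbox" ([left, top, right, bottom] in pixels, round what is visible of it).
- place_of(query, camera): "position" ([column, row] in pixels: a listed point, or the origin of a listed thing).
The state is a dict: "time_s": time; "joint_positions": joint angles; "joint_vel": joint speeds; "joint_efforts": joint torques, N m; "ee_pos": TCP position; "orientation": TCP orientation; "wrist_force": force on the tool from outside, world axes, zero at the start; "torque": the same for the moment, N m; "opening": finger opening in m.
Only numpy, scipy, OpenCV 4.12 (cv2) and the standard library are available. Lean on these libraries where they do the work, as an engineer would, in place of code of your own. Each camera call takes 0.05 s, during which the arm holds its last target.

## Working session

There is one attempt and no reset: what is moved stays moved. The work goes in short steps, Python scripts to look and compute and a tool call to move; the robot and the scene stay as the last step left them, time stands still between calls to the robot, and variables do not carry over. Pictures are saved under pics/ and viewed, and the job is handed in when it is done.

Besides the shell and the picture viewer there is one more tool, called after "Emit:" by a JSON object that holds its "api" and its "payload", one argument or row to a line. move_arm: Moves the arm, as the interface text tells. Its arguments: {"type":"object","properties":{"deltas":{"type":"array"},"hand":{"type":"number"}},"required":["deltas"]}

```bash
ls; mkdir -p pics; python3 - <<'E'
from plant import *
import cv2,numpy as np
s=sense();print({k:np.round(v,3).tolist() for k,v in s.items()})
for n in("side","top"):
    p,d=capture(n);cv2.imwrite(f"pics/{n}0.png",p[:,:,::-1]);np.save(f"pics/{n}0d.npy",d);print(n,calibration(n))
    for q in["marker_red","marker_black","pen_green","highlighter_yellow","rest_red","rest_black","rest_green","rest_yellow","stapler","staple_box"]:
        print(q,[(r["bbox"] if 0 else np.round(r["bbox"]).tolist(),round(r["score"],2)) for r in recognise(q,n)])
E
```

```text
pics
{'time_s': 0.0, 'joint_positions': [1.128, 0.261, -0.139, 1.173, 0.0, 1.571], 'joint_vel': [-0.001, 0.001, -0.002, -0.001, 0.001, 0.002], 'joint_efforts': [0.0, -40.567, 25.392, 0.019, 0.0, -0.0], 'ee_pos': [0.225, 0.474, 0.404], 'orientation': [[0.428, 0.904, -0.001], [0.904, -0.428, -0.002], [-0.002, -0.0, -1.0]], 'wrist_force': [0.571, 0.155, -0.745], 'torque': [0.04, 0.067, 0.004], 'opening': 0.086}
side {'vfov': 43.169057434463525, 'cx': 310.56490633409874, 'cy': 238.2435953840534, 'k1': -0.1164485872117053, 'R': array([[-0.59392249,  0.80452106, -0.001394  ],
       [ 0.33061923,  0.24249304, -0.91207897],
       [-0.7334487 , -0.5421651 , -0.41001221]]), 't': array([ 0.31809594, -0.13796162,  1.90401798])}
marker_red [([424.0, 259.0, 456.0, 292.0], 0.64)]
marker_black [([282.0, 227.0, 328.0, 244.0], 0.58)]
pen_green [([401.0, 289.0, 417.0, 319.0], 0.49)]
highlighter_yellow [([387.0, 251.0, 404.0, 273.0], 0.55), ([250.0, 242.0, 278.0, 264.0], 0.54)]
rest_red [([269.0, 213.0, 286.0, 229.0], 0.71)]
rest_black [([212.0, 241.0, 249.0, 251.0], 0.63)]
rest_green [([335.0, 234.0,
[... 396 characters left out ...]
81e-01],
       [ 2.10750086e-01, -1.51647712e-02, -9.77422340e-01]]), 't': array([0.011254  , 0.5137091 , 1.25003883])}
marker_red [([254.0, 192.0, 279.0, 232.0], 0.67), ([155.0, 258.0, 168.0, 321.0], 0.65)]
marker_black [([426.0, 300.0, 488.0, 308.0], 0.71), ([330.0, 246.0, 337.0, 308.0], 0.6)]
pen_green [([154.0, 200.0, 169.0, 248.0], 0.64)]
highlighter_yellow [([203.0, 258.0, 228.0, 311.0], 0.68)]
rest_red [([375.0, 256.0, 397.0, 296.0], 0.63)]
rest_black [([368.0, 186.0, 388.0, 229.0], 0.67)]
rest_green [([252.0, 266.0, 287.0, 301.0], 0.65)]
rest_yellow [([253.0, 192.0, 276.0, 231.0], 0.86)]
stapler [([200.0, 180.0, 225.0, 244.0], 0.63)]
staple_box [([315.0, 192.0, 341.0, 216.0], 0.86)]
```

View pics/top0.png

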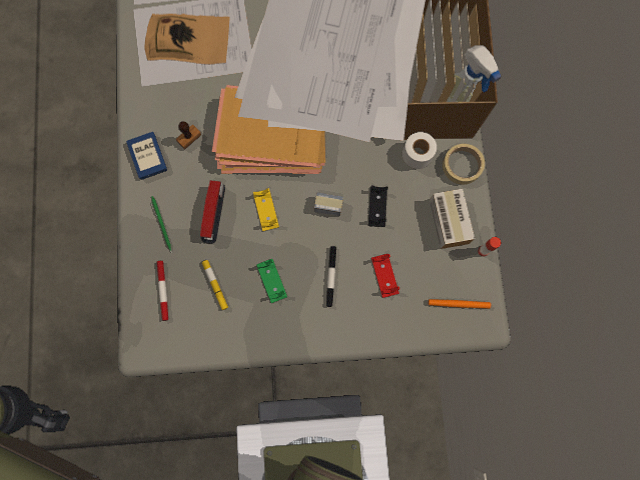

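```bash
python3 - <<'E'
import cv2
p=cv2.imread("pics/top0.png")[165:335,130:500]
cv2.imwrite("pics/top0c.png",cv2.resize(p,None,fx=2.16,fy=2.16,interpolation=cv2.INTER_CUBIC))
p=cv2.imread("pics/side0.png")[190:340,190:480]
cv2.imwrite("pics/side0c.png",cv2.resize(p,None,fx=2.7,fy=2.7,interpolation=cv2.INTER_CUBIC))
E
```

```text
(no output)
```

View pics/top0c.png

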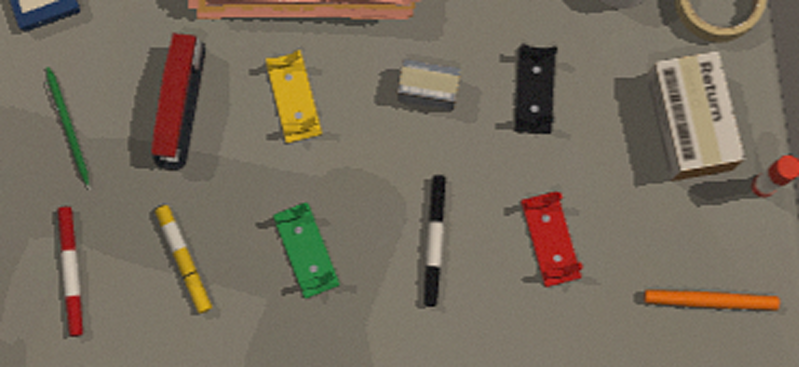

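View pics/side0c.png

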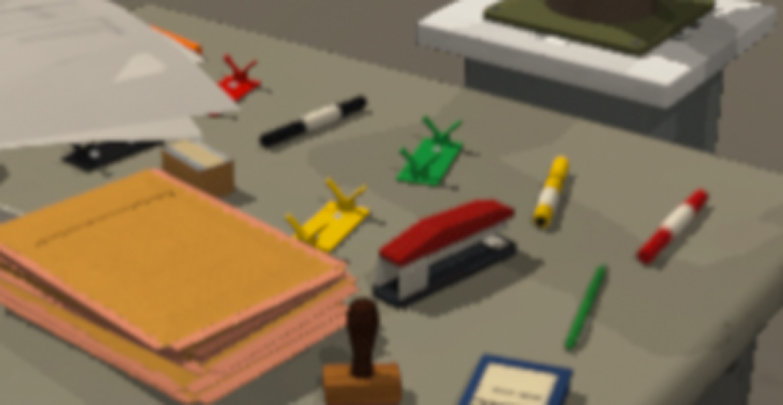

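The top view shows the following:
- **Red marker:** white-banded bar at (163,290). It could be confused with the stapler arm (212,210), the red rest (385,275) and the red-capped bottle (490,245).
- **Black marker:** white band, at (332,276). The orange look-alike is at (460,303), and the black rest is at (378,206).
- **Green pen:** at (161,222). The green rest is at (271,280).
- **Highlighter:** at (214,284). The yellow rest is at (265,209).

The crop confirms these choices. Next I'll fit metric poses.

```bash
cat > h.py <<'E'
from plant import *
import cv2,numpy as np
from scipy.optimize import minimize
def proj(n,X):
    c=calibration(n);f=240/np.tan(np.radians(c["vfov"]/2))
    X=np.atleast_2d(X)@c["R"].T+c["t"];u=X[:,:2]/X[:,2:];r2=(u**2).sum(1,keepdims=True)
    return u*(1+c["k1"]*r2)*f+[c["cx"],c["cy"]]
def unproj(n,uv,z):
    c=calibration(n);f=240/np.tan(np.radians(c["vfov"]/2))
    v=(np.atleast_2d(uv)-[c["cx"],c["cy"]])/f;u=v.copy()
    for _ in range(10):u=v/(1+c["k1"]*(u**2).sum(1,keepdims=True))
    d=np.c_[u,np.ones(len(u))]@c["R"];o=-c["R"].T@c["t"]
    return o+d*((z-o[2])/d[:,2:])
def box(x0,x1,y0,y1,z0,z1):return np.array([[x,y,z] for x in(x0,x1) for y in(y0,y1) for z in(z0,z1)])
def rest():
    P=[box(-.02,.02,-.048,.048,0,.005)]
    for y in(-.038,.038):
        for s in(-1,1):
            P.append(np.array([[s*x,y+d,z] for d in(-.004,.004) for x,z in((0,.014),(.017,.031),(.0195,.029),(0.004,.005),(0,.005))]))
    return P
def cyl(L,D,H=None):
    H=H or D;a=np.linspace(0,2*np.pi,16,endpoint=False)
    return [np.array([[D/2*np.cos(t),y,H/2+H/2*np.sin(t)] for y in(-L/2,L/2) for t in a])]
parts={"marker_red":cyl(.136,.016),"marker_black":cyl(.138,.016),"pen_green":cyl(.145,.009,.009),"highlighter_yellow":cyl(.12,.016)}
for k in("red","black","green","yellow"):parts["rest_"+k]=rest()
S=6
def render(n,P,p,off,w,h,z=0):
    c,s=np.cos(p[2]),np.sin(p[2]);R=np.array([[c,-s,0],[s,c,0],[0,0,1]])
    m=np.zeros((h*S,w*S),np.uint8)
    for q in P:
        uv=(proj(n,q@R.T+[p[0],p[1],z])-off+.5)*S
        cv2.fillConvexPoly(m,cv2.convexHull(np.round(uv*16).astype(np.int32)),255,shift=4)
    return cv2.resize(m,(w,h),interpolation=cv2.INTER_AREA)/255.
def fit(n,name,mask,z=0):
    ys,xs=np.nonzero(mask);x0,y0=xs.min()-10,ys.min()-10;w,h=xs.max()-x0+11,ys.max()-y0+11
    M=np.zeros((h,w));M[ys-y0,xs-x0]=1;M=cv2.GaussianBlur(M,(0,0),.8)
    c=unproj(n,[[xs.mean(),ys.mean()]],z+.008)[0]
    pts=unproj(n,np.c_[xs,ys],z+.008)[:,:2];_,_,vt=np.linalg.svd(pts-pts.mean(0),full_matrices=False)
    a=np.arctan2(-vt[0,0],vt[0,1])
    f=lambda p:((cv2.GaussianBlur(render(n,parts[name],p,[x0,y0],w,h,z),(0,0),.8)-M)**2).sum()/M.sum()
    best=None
    for da in(-.25,0,.25):
        q=np.array([c[0],c[1],a+da])
        r=minimize(f,q,method="Nelder-Mead",options=dict(initial_simplex=[q,q+[.008,0,0],q+[0,.008,0],q+[0,0,.15]],xatol=1e-4,fatol=1e-5))
        if best is None or r.fun<best.fun:best=r
    a=(best.x[2]+np.pi/2)%np.pi-np.pi/2
    return np.r_[best.x[:2],a],best.fun
def cmask(img,col,bb,pad=3):
    hsv=cv2.cvtColor(img,cv2.COLOR_RGB2HSV).astype(int);H,s,v=hsv[...,0],hsv[...,1],hsv[...,2]
    m={"red":((H<8)|(H>172))&(s>150)&(v>70),"yellow":(H>20)&(H<32)&(s>150)&(v>90),"green":(H>45)&(H<85)&(s>110),"black":(v<45)}[col]
    k=np.zeros_like(m);l,t,r,b=[int(round(q)) for q in bb];k[t-pad:b+pad,l-pad:r+pad]=1
    return m&k
E
python3 - <<'E'
from h import *
out={}
N={"marker_red":(163,290),"marker_black":(332,276),"pen_green":(161,222),"highlighter_yellow":(214,284),"rest_red":(385,275),"rest_black":(378,206),"rest_green":(271,280),"rest_yellow":(265,209)}
img=cv2.imread("pics/top0.png")[:,:,::-1].copy()
vis=cv2.resize(img,None,fx=4,fy=4,interpolation=cv2.INTER_CUBIC)
capture("top")
for q,(u,v) in N.items():
    col=q.split("_")[1]
    r=[r for r in silhouettes(q,"top") if abs((r["bbox"][0]+r["bbox"][2])/2-u)<12 and abs((r["bbox"][1]+r["bbox"][3])/2-v)<12]
    if r:
        p,e=fit("top",q,r[0]["pixels"]);print(q,"net",np.round(p,4),round(e,3))
        out[q]=p
    m=cmask(img,col,[u-14,v-30,u+14,v+30])
    if q.startswith(("marker","high")):
        m=cv2.morphologyEx(m.astype(np.uint8),cv2.MORPH_CLOSE,np.ones((25,5)))>0
    nl,lab,st,_=cv2.connectedComponentsWithStats(m.astype(np.uint8));i=1+st[1:,4].argmax()
    p2,e=fit("top",q,lab==i);print(q,"col",np.round(p2,4),round(e,3),(lab==i).sum())
    cs=np.cos(p2[2]),np.sin(p2[2])
    for X in parts[q]:
        Rm=np.array([[cs[0],-cs[1],0],[cs[1],cs[0],0],[0,0,1]])
        uv=(proj("top",X@Rm.T+[p2[0],p2[1],0])+.5)*4
        cv2.polylines(vis,[cv2.convexHull(np.round(uv).astype(np.int32))],True,(255,0,255),1)
c=vis[170*4:330*4,140*4:340*4];cv2.imwrite("pics/fitA.png",c[:,:,::-1][:600])
c=vis[170*4:320*4,240*4:440*4];cv2.imwrite("pics/fitB.png",c[:,:,::-1][:600])
E
```

```text
marker_red net [ 0.4559  0.308  -1.4995] 0.051
marker_red col [ 0.457   0.3077 -1.4985] 0.16 320
marker_black net [ 0.4626 -0.0735  1.4241] 0.02
marker_black col [ 0.461  -0.0738  1.424 ] 0.171 308
pen_green net [ 0.6161  0.3096 -1.2789] 0.139
pen_green col [ 0.617   0.309  -1.2763] 0.209 152
highlighter_yellow net [ 0.4608  0.1906 -1.206 ] 0.013
highlighter_yellow col [ 0.461   0.1899 -1.2194] 0.19 295
rest_red net [ 0.4548 -0.1963 -1.3942] 0.009
rest_red col [ 0.4548 -0.1967 -1.3945] 0.031 703
rest_black col [ 0.6185 -0.1955  1.4192] 0.06 618
rest_green net [ 0.4618  0.0622 -1.2673] 0.003
rest_green col [ 0.4619  0.0613 -1.2602] 0.027 689
rest_yellow col [ 0.6291  0.0651 -1.3866] 0.028 647
```

View pics/fitA.png

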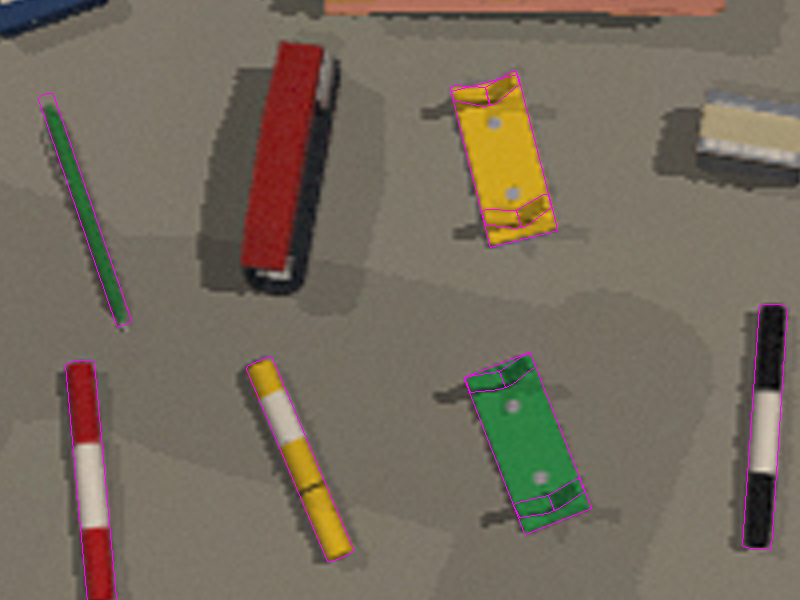

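View pics/fitB.png

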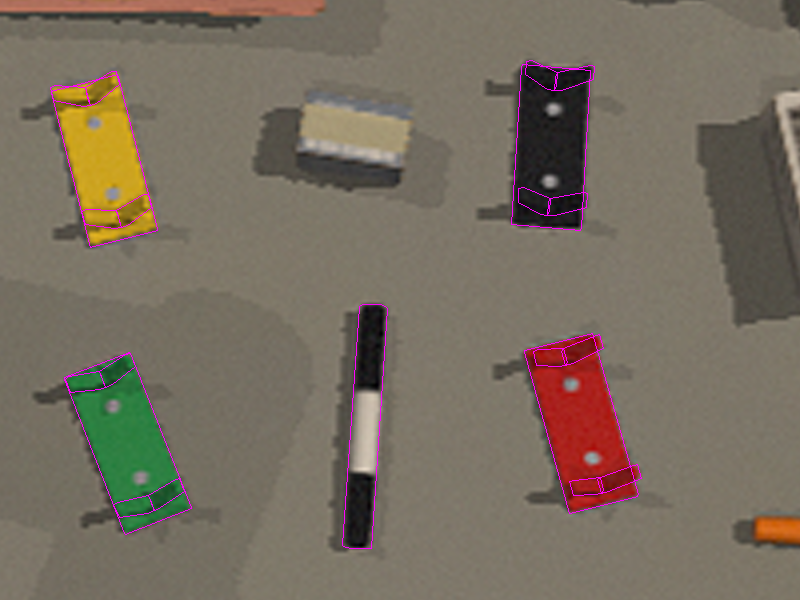

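The overlays match all eight things. Next is a helper that turns each target into tool-frame deltas.

```bash
cat > g.py <<'E'
import sys,numpy as np
from plant import sense
from scipy.spatial.transform import Rotation as Ro
T={"marker_red":(.4562,.3079,-1.499),"marker_black":(.462,-.0737,1.424),"pen_green":(.6165,.3093,-1.278),"highlighter_yellow":(.4609,.1903,-1.212),
"rest_red":(.4548,-.1965,-1.394),"rest_black":(.6185,-.1955,1.419),"rest_green":(.4618,.0618,-1.264),"rest_yellow":(.6291,.0651,-1.387)}
def go(x,y,z,a):
    s=sense();R=np.array(s["orientation"]);a=a%np.pi
    Rt=np.array([[np.cos(a),np.sin(a),0],[np.sin(a),-np.cos(a),0],[0,0,-1]])
    d=R.T@(np.array([x,y,z])-s["ee_pos"])/.2;w=Ro.from_matrix(R.T@Rt).as_rotvec()/np.pi
    return np.round(np.r_[d,w],4).tolist()
s=sense();print("t",round(s["time_s"],2),"p",np.round(s["ee_pos"],4),"F",np.round(s["wrist_force"],1),"open",round(s["opening"],4))
for arg in sys.argv[1:]:
    n,z=arg.split(":");x,y,a=T[n];print(arg,go(x,y,float(z),a))
E
python3 g.py marker_red:.30
```

```text
t 1.55 p [0.2249 0.4744 0.4047] F [-0.7  0.3 -0.4] open 0.0854
marker_red:.30 [-0.2565, 1.4014, 0.5234, 0.0, 0.0, -0.1638]
```

Emit:
{"api": "move_arm", "payload": {
  "deltas": [-0.18, 1.0, 0.37, 0, 0, -0.12, -0.18, 1.0, 0.37, 0, 0, -0.12, -0.18, 1.0, 0.37, 0, 0, -0.12, -0.18, 1.0, 0.37, 0, 0, -0.12, -0.18, 1.0, 0.37, 0, 0, -0.12],
  "hand": 45
}}

```text
time_s: 2.05
ee_pos: [0.3922, 0.3538, 0.3293]
orientation: [[0.069, 0.998, -0.0], [0.998, -0.069, -0.002], [-0.002, -0.0, -1.0]]
wrist_force: [0.2, -0.1, 0.3]
opening: 0.0448
```

```bash
python3 g.py marker_red:.21
```

```text
t 2.05 p [0.3922 0.3538 0.3293] F [ 0.2 -0.1  0.3] open 0.0448
marker_red:.21 [-0.206, 0.3351, 0.5968, -0.0001, 0.0006, -0.0447]
```

Emit:
{"api": "move_arm", "payload": {
  "deltas": [-0.206, 0.335, 0.597, 0, 0, -0.0447, -0.206, 0.335, 0.597, 0, 0, -0.0447, -0.206, 0.335, 0.597, 0, 0, -0.0447, -0.206, 0.335, 0.597, 0, 0, -0.0447, -0.206, 0.335, 0.597, 0, 0, -0.0447]
}}

```text
time_s: 2.55
ee_pos: [0.456, 0.3074, 0.2093]
orientation: [[-0.07, 0.998, -0.003], [0.998, 0.07, -0.003], [-0.003, -0.003, -1.0]]
wrist_force: [0.1, 0.6, 0.0]
opening: 0.0452
```

```bash
python3 - <<'E'
from plant import *;import cv2
p,_=capture("top");cv2.imwrite("pics/a1.png",cv2.resize(p[200:350,100:300],None,fx=4,fy=4)[:,:,::-1])
E
python3 g.py marker_red:.177
```

```text
t 2.6 p [0.4563 0.3083 0.2106] F [0.2 0.3 0.5] open 0.045
marker_red:.177 [-0.0016, -0.0004, 0.1678, -0.0002, 0.0004, -0.0001]
```

View pics/a1.png

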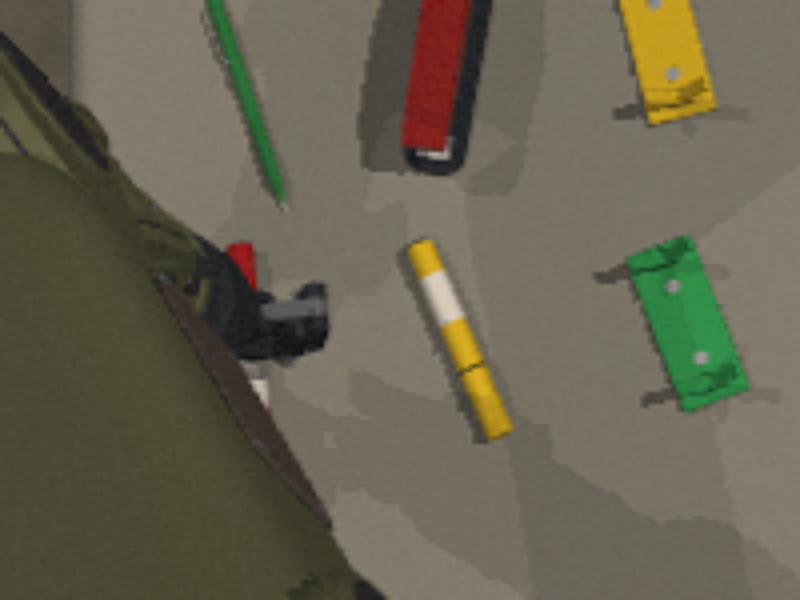

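The gripper at about (270,320) in the crop hovers across the red marker, and nothing else is near it. I'll lower and close.

Emit:
{"api": "move_arm", "payload": {
  "deltas": [0, 0, 0.1, 0, 0, 0, 0, 0, 0.168, 0, 0, 0, 0, 0, 0.168, 0, 0, 0]
}}

```text
time_s: 2.9
ee_pos: [0.4555, 0.3091, 0.1776]
orientation: [[-0.073, 0.997, -0.0], [0.997, 0.073, -0.001], [-0.001, -0.0, -1.0]]
wrist_force: [0.1, -0.7, -0.8]
opening: 0.0451
```

Emit:
{"api": "move_arm", "payload": {
  "deltas": [0, 0, 0, 0, 0, 0, 0, 0, 0, 0, 0, 0, 0, 0, 0, 0, 0, 0, 0, 0, 0, 0, 0, 0, 0, 0, 0, 0, 0, 0],
  "hand": 8
}}

```text
time_s: 3.4
ee_pos: [0.4559, 0.31, 0.1796]
orientation: [[-0.074, 0.997, 0.002], [0.997, 0.074, 0.002], [0.002, 0.002, -1.0]]
wrist_force: [-1.5, 0.1, 5.3]
opening: 0.0134
```

Emit:
{"api": "move_arm", "payload": {
  "deltas": [0, 0, -0.1, 0, 0, 0, 0, 0, -0.3, 0, 0, 0, 0, 0, -0.55, 0, 0, 0, 0, 0, -0.55, 0, 0, 0]
}}

```text
time_s: 3.8
ee_pos: [0.4582, 0.3117, 0.2974]
orientation: [[-0.074, 0.997, 0.014], [0.997, 0.074, 0.01], [0.009, 0.014, -1.0]]
wrist_force: [0.9, 0.9, -0.3]
opening: 0.0134
```

```bash
python3 g.py rest_red:.29
```

```text
t 3.8 p [0.4582 0.3117 0.2974] F [ 0.9  0.9 -0.3] open 0.0134
rest_red:.29 [-2.533, -0.2058, 0.0109, 0.0047, -0.0027, -0.0326]
```

```bash
python3 - <<'E'
from plant import *;import cv2
p,_=capture("side");cv2.imwrite("pics/a2.png",cv2.resize(p[160:340,300:520],None,fx=3.3,fy=3.3)[:,:,::-1])
E
```

```text
(no output)
```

View pics/a2.png

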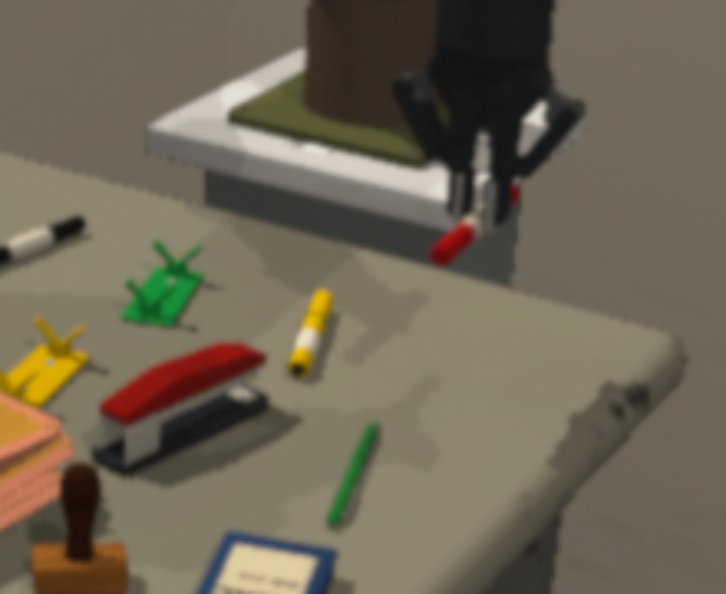

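The marker is gripped level at its band, with clear space around it. I'll carry it to the red rest.

Emit:
{"api": "move_arm", "payload": {
  "deltas": [-0.25, -0.02, 0, 0, 0, -0.01, -0.5, -0.04, 0, 0, 0, -0.02, -0.75, -0.06, 0, 0, 0, -0.03, -1, -0.08, 0, 0, 0, -0.0326, -1, -0.08, 0, 0, 0, -0.0326]
}}

```text
time_s: 4.35
ee_pos: [0.4548, 0.1057, 0.2923]
orientation: [[-0.168, 0.986, 0.008], [0.986, 0.168, 0.005], [0.004, 0.008, -1.0]]
wrist_force: [0.1, 0.5, -0.9]
opening: 0.0136
```

Emit:
{"api": "move_arm", "payload": {
  "deltas": [-0.25, -0.02, 0, 0, 0, 0, -0.5, -0.04, 0, 0, 0, 0, -0.75, -0.06, 0, 0, 0, 0, -1, -0.08, 0, 0, 0, 0, -1, -0.08, 0, 0, 0, 0]
}}

```text
time_s: 4.85
ee_pos: [0.4734, -0.0979, 0.2913]
orientation: [[-0.162, 0.987, 0.009], [0.987, 0.162, 0.003], [0.002, 0.009, -1.0]]
wrist_force: [0.6, 1.0, -0.3]
opening: 0.0135
```

```bash
python3 g.py rest_red:.26
```

```text
t 4.85 p [ 0.4734 -0.0979  0.2913] F [ 0.6  1.  -0.3] open 0.0135
rest_red:.26 [-0.4713, -0.1734, 0.1541, 0.003, -0.0005, -0.0044]
```

Emit:
{"api": "move_arm", "payload": {
  "deltas": [-0.24, -0.09, 0.08, 0.003, 0, -0.0044, -0.4713, -0.1734, 0.154, 0.003, 0, -0.0044, -0.4713, -0.1734, 0.154, 0.003, 0, -0.0044, -0.4713, -0.1734, 0.154, 0.003, 0, -0.0044]
}}

```text
time_s: 5.25
ee_pos: [0.4544, -0.1966, 0.2591]
orientation: [[-0.174, 0.985, -0.002], [0.985, 0.174, 0.003], [0.003, -0.001, -1.0]]
wrist_force: [-0.9, -0.1, 0.3]
opening: 0.0136
```

```bash
python3 - <<'E'
from plant import *;import cv2
p,_=capture("top");cv2.imwrite("pics/a3.png",cv2.resize(p[200:350,300:500],None,fx=4,fy=4)[:,:,::-1])
E
python3 g.py rest_red:.199
```

```text
t 5.3 p [ 0.4548 -0.1957  0.2596] F [-0.   0.1 -0.2] open 0.0134
rest_red:.199 [-0.0049, -0.0003, 0.303, -0.0002, -0.001, -0.0001]
```

View pics/a3.png

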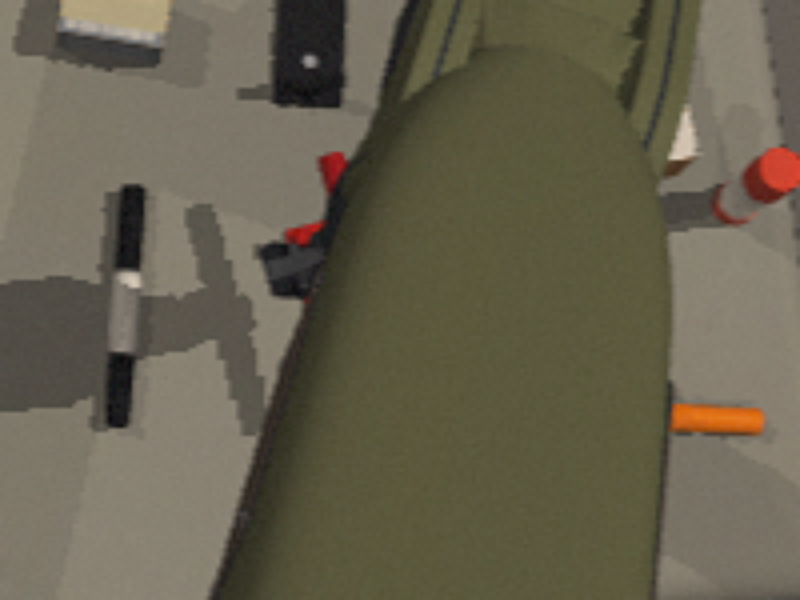

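The marker sits over the red rest, and its shadow at (230,320) shows the gripper centred on it. I'll lower and release.

Emit:
{"api": "move_arm", "payload": {
  "deltas": [-0.0049, 0, 0.15, 0, 0, 0, -0.0049, 0, 0.25, 0, 0, 0, -0.0049, 0, 0.303, 0, 0, 0, -0.0049, 0, 0.303, 0, 0, 0]
}}

```text
time_s: 5.7
ee_pos: [0.4551, -0.1949, 0.1985]
orientation: [[-0.178, 0.984, -0.002], [0.984, 0.178, 0.004], [0.004, -0.002, -1.0]]
wrist_force: [0.7, 0.1, 0.9]
opening: 0.0138
```

Emit:
{"api": "move_arm", "payload": {
  "deltas": [0, 0, 0, 0, 0, 0, 0, 0, 0, 0, 0, 0, 0, 0, 0, 0, 0, 0],
  "hand": 40
}}

```text
time_s: 6.0
ee_pos: [0.4555, -0.1948, 0.1993]
orientation: [[-0.178, 0.984, -0.001], [0.984, 0.178, 0.003], [0.004, -0.0, -1.0]]
wrist_force: [0.7, 0.1, -0.4]
opening: 0.04
```

Emit:
{"api": "move_arm", "payload": {
  "deltas": [0, 0, -0.1, 0, 0, 0, 0, 0, -0.25, 0, 0, 0, 0, 0, -0.4, 0, 0, 0, 0, 0, -0.4, 0, 0, 0]
}}

```text
time_s: 6.4
ee_pos: [0.4575, -0.196, 0.2837]
orientation: [[-0.178, 0.984, 0.007], [0.984, 0.178, 0.0], [-0.001, 0.007, -1.0]]
wrist_force: [0.4, -0.0, 0.4]
opening: 0.04
```

```bash
python3 g.py marker_black:.23
```

```text
t 6.4 p [ 0.4575 -0.196   0.2837] F [ 0.4 -0.   0.4] open 0.04
marker_black:.23 [0.5979, 0.1293, 0.2686, 0.0023, -0.0, 0.1037]
```

Emit:
{"api": "move_arm", "payload": {
  "deltas": [0.24, 0.05, 0, 0.0023, 0, 0.04, 0.48, 0.1, 0, 0.0023, 0, 0.08, 0.598, 0.1293, 0.1, 0.0023, 0, 0.1037, 0.598, 0.1293, 0.2686, 0.0023, 0, 0.1037, 0.598, 0.1293, 0.2686, 0.0023, 0, 0.1037]
}}

```text
time_s: 6.9
ee_pos: [0.4596, -0.0725, 0.227]
orientation: [[0.144, 0.989, -0.007], [0.99, -0.144, 0.001], [-0.0, -0.007, -1.0]]
wrist_force: [-0.7, -0.0, 0.6]
opening: 0.04
```

```bash
python3 - <<'E'
from plant import *;import cv2
p,_=capture("top");cv2.imwrite("pics/a4.png",cv2.resize(p[180:330,270:470],None,fx=4,fy=4)[:,:,::-1])
E
python3 g.py marker_black:.178
```

```text
t 6.95 p [ 0.4604 -0.0732  0.2286] F [-0.9 -0.5  0.2] open 0.0397
marker_black:.178 [-0.0013, 0.0093, 0.2529, -0.0017, 0.0, 0.0003]
```

View pics/a4.png

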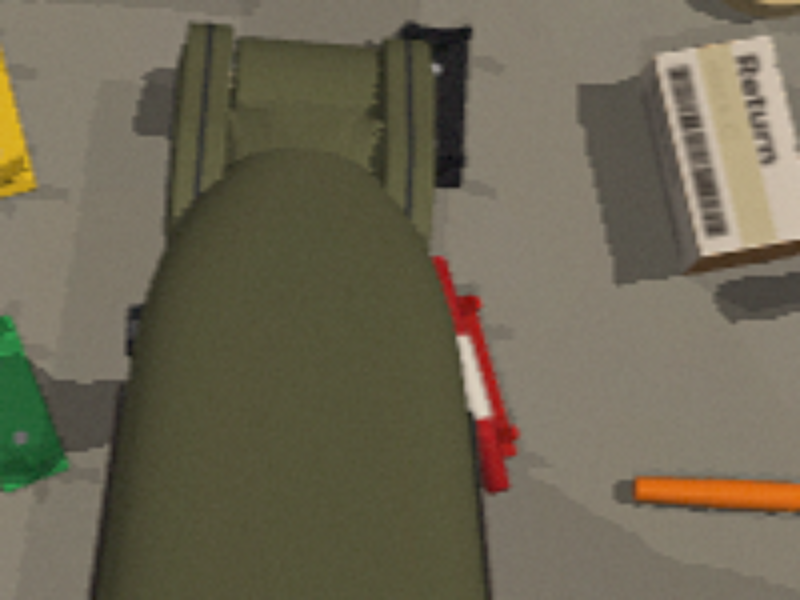

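The red marker appears to lie in its rest, band at (475,375) in the crop. Now the black marker.

Emit:
{"api": "move_arm", "payload": {
  "deltas": [0, 0.0093, 0.12, -0.0017, 0, 0, 0, 0.0093, 0.22, -0.0017, 0, 0, 0, 0.0093, 0.253, -0.0017, 0, 0, 0, 0.0093, 0.253, -0.0017, 0, 0]
}}

```text
time_s: 7.35
ee_pos: [0.462, -0.074, 0.1781]
orientation: [[0.147, 0.989, -0.001], [0.989, -0.147, 0.0], [-0.0, -0.001, -1.0]]
wrist_force: [-0.6, 0.3, 0.9]
opening: 0.04
```

Emit:
{"api": "move_arm", "payload": {
  "deltas": [0, 0, 0, 0, 0, 0, 0, 0, 0, 0, 0, 0, 0, 0, 0, 0, 0, 0, 0, 0, 0, 0, 0, 0, 0, 0, 0, 0, 0, 0],
  "hand": 8
}}

```text
time_s: 7.85
ee_pos: [0.4628, -0.0743, 0.1796]
orientation: [[0.147, 0.989, 0.002], [0.989, -0.147, -0.001], [-0.001, 0.002, -1.0]]
wrist_force: [-1.9, -1.0, 6.8]
opening: 0.0138
```

Emit:
{"api": "move_arm", "payload": {
  "deltas": [0, 0, -0.1, 0, 0, 0, 0, 0, -0.3, 0, 0, 0, 0, 0, -0.55, 0, 0, 0, 0, 0, -0.55, 0, 0, 0]
}}

```text
time_s: 8.25
ee_pos: [0.4654, -0.0747, 0.2962]
orientation: [[0.147, 0.989, 0.015], [0.989, -0.147, -0.003], [-0.001, 0.015, -1.0]]
wrist_force: [1.1, -0.5, -0.9]
opening: 0.0136
```

```bash
python3 g.py rest_black:.27
```

```text
t 8.25 p [ 0.4654 -0.0747  0.2962] F [ 1.1 -0.5 -0.9] open 0.0136
rest_black:.27 [-0.4851, 0.8437, 0.144, 0.0047, 0.0003, 0.0014]
```

Emit:
{"api": "move_arm", "payload": {
  "deltas": [-0.12, 0.2, 0, 0, 0, 0, -0.24, 0.42, 0, 0.0047, 0, 0, -0.36, 0.63, 0, 0.0047, 0, 0, -0.485, 0.844, 0.144, 0.0047, 0, 0.0014, -0.485, 0.844, 0.144, 0.0047, 0, 0.0014]
}}

```text
time_s: 8.75
ee_pos: [0.6213, -0.1983, 0.2668]
orientation: [[0.154, 0.988, -0.0], [0.988, -0.154, -0.001], [-0.001, 0.0, -1.0]]
wrist_force: [-1.9, 1.5, -0.8]
opening: 0.0136
```

```bash
python3 - <<'E'
from plant import *;import cv2
p,_=capture("top");cv2.imwrite("pics/a5.png",cv2.resize(p[160:310,290:490],None,fx=4,fy=4)[:,:,::-1])
E
python3 g.py rest_black:.199
```

```text
t 8.8 p [ 0.62   -0.1974  0.2669] F [ 0.4  0.2 -0.9] open 0.0136
rest_black:.199 [0.0083, -0.0082, 0.3393, -0.0007, 0.0002, -0.0006]
```

View pics/a5.png

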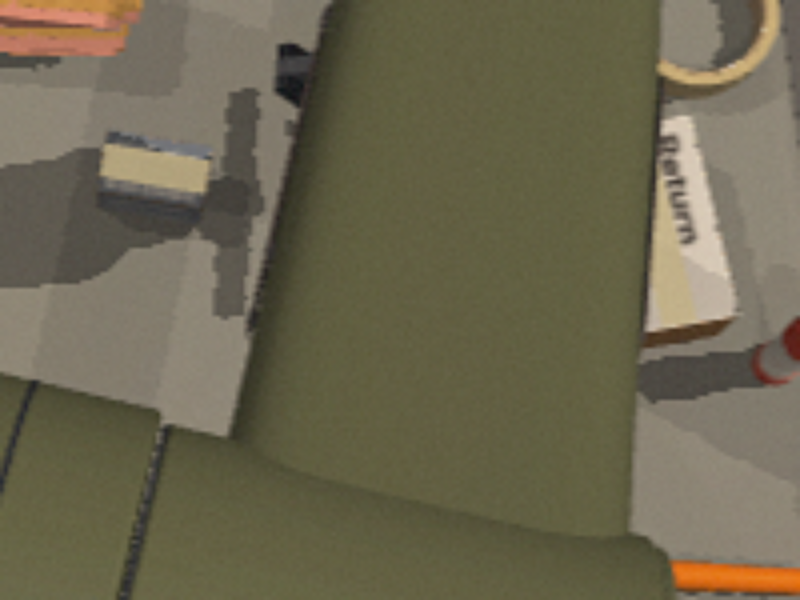

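The shadow at (235,200) shows the marker centred in the grip, and the carton is untouched. I'll lower and release.

Emit:
{"api": "move_arm", "payload": {
  "deltas": [0.008, -0.008, 0.15, 0, 0, 0, 0.008, -0.008, 0.28, 0, 0, 0, 0.008, -0.008, 0.339, 0, 0, 0, 0.008, -0.008, 0.339, 0, 0, 0]
}}

```text
time_s: 9.2
ee_pos: [0.6171, -0.1942, 0.1985]
orientation: [[0.152, 0.988, -0.005], [0.988, -0.152, 0.002], [0.001, -0.005, -1.0]]
wrist_force: [0.5, 0.6, -0.5]
opening: 0.0137
```

Emit:
{"api": "move_arm", "payload": {
  "deltas": [0, 0, 0, 0, 0, 0, 0, 0, 0, 0, 0, 0, 0, 0, 0, 0, 0, 0],
  "hand": 40
}}

```text
time_s: 9.5
ee_pos: [0.6173, -0.1942, 0.1995]
orientation: [[0.152, 0.988, -0.004], [0.988, -0.152, 0.001], [0.001, -0.004, -1.0]]
wrist_force: [0.4, 1.0, -0.1]
opening: 0.0398
```

Emit:
{"api": "move_arm", "payload": {
  "deltas": [0, 0, -0.1, 0, 0, 0, 0, 0, -0.25, 0, 0, 0, 0, 0, -0.5, 0, 0, 0, 0, 0, -0.5, 0, 0, 0]
}}

```text
time_s: 9.9
ee_pos: [0.6203, -0.1952, 0.3076]
orientation: [[0.152, 0.988, 0.01], [0.988, -0.152, -0.003], [-0.002, 0.01, -1.0]]
wrist_force: [0.9, -0.1, 0.1]
opening: 0.04
```

```bash
python3 g.py highlighter_yellow:.27
```

```text
t 9.9 p [ 0.6203 -0.1952  0.3076] F [ 0.9 -0.1  0.1] open 0.04
highlighter_yellow:.27 [1.7842, -1.0827, 0.1739, 0.003, 0.0014, -0.1628]
```

Emit:
{"api": "move_arm", "payload": {
  "deltas": [0.22, -0.13, 0, 0, 0, -0.03, 0.45, -0.27, 0, 0, 0, -0.06, 0.68, -0.41, 0, 0, 0, -0.08, 0.9, -0.54, 0, 0.003, 0, -0.08, 0.9, -0.54, 0, 0.003, 0, -0.08]
}}

```text
time_s: 10.4
ee_pos: [0.5384, 0.0027, 0.3064]
orientation: [[-0.103, 0.995, -0.002], [0.995, 0.103, -0.001], [-0.001, -0.002, -1.0]]
wrist_force: [0.4, -0.8, 0.7]
opening: 0.04
```

```bash
python3 g.py highlighter_yellow:.23
```

```text
t 10.4 p [0.5384 0.0027 0.3064] F [ 0.4 -0.8  0.7] open 0.04
highlighter_yellow:.23 [0.9733, -0.288, 0.3812, -0.0006, 0.0003, -0.0813]
```

Emit:
{"api": "move_arm", "payload": {
  "deltas": [0.24, -0.07, 0, 0, 0, -0.02, 0.48, -0.14, 0.1, 0, 0, -0.04, 0.73, -0.21, 0.2, 0, 0, -0.06, 0.973, -0.288, 0.381, 0, 0, -0.0813, 0.973, -0.288, 0.381, 0, 0, -0.0813]
}}

```text
time_s: 10.9
ee_pos: [0.4594, 0.1921, 0.2288]
orientation: [[-0.354, 0.935, -0.003], [0.935, 0.354, -0.001], [-0.0, -0.003, -1.0]]
wrist_force: [0.2, -0.3, 0.4]
opening: 0.04
```

```bash
python3 - <<'E'
from plant import *;import cv2
p,_=capture("top");cv2.imwrite("pics/a6.png",cv2.resize(p[170:335,170:430],None,fx=3,fy=3)[:,:,::-1])
E
python3 g.py highlighter_yellow:.178
```

```text
t 10.95 p [0.4581 0.1933 0.2272] F [-0.4  2.4 -1.2] open 0.0401
highlighter_yellow:.178 [-0.0193, 0.009, 0.2459, -0.0019, -0.0006, 0.0014]
```

View pics/a6.png

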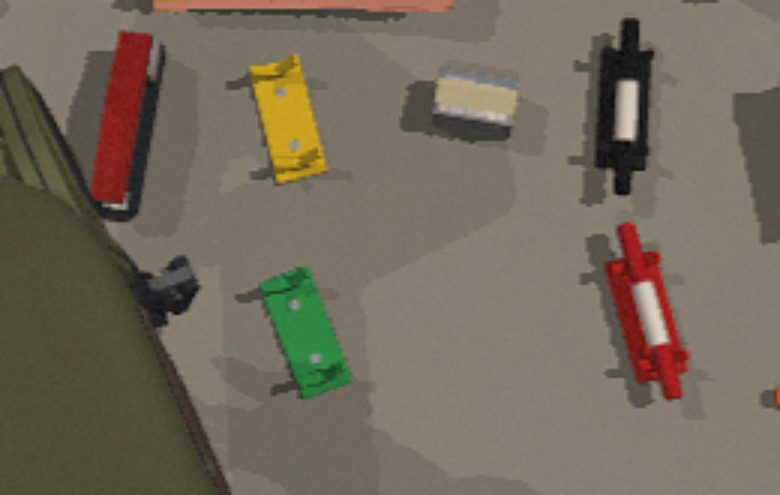

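Both markers sit centred in their rests, black at (626,105) and red at (648,310) in the crop. I'll go down onto the highlighter.

Emit:
{"api": "move_arm", "payload": {
  "deltas": [-0.012, 0.008, 0.08, 0, 0, 0.001, -0.015, 0.009, 0.16, 0, 0, 0.001, -0.015, 0.009, 0.24, 0, 0, 0.001, -0.015, 0.009, 0.24, 0, 0, 0.001]
}}

```text
time_s: 11.35
ee_pos: [0.4603, 0.1903, 0.1779]
orientation: [[-0.352, 0.936, -0.009], [0.936, 0.352, -0.002], [0.001, -0.009, -1.0]]
wrist_force: [0.0, 0.3, 0.4]
opening: 0.0401
```

```bash
python3 g.py highlighter_yellow:.178
```

```text
t 11.35 p [0.4603 0.1903 0.1779] F [0.  0.3 0.4] open 0.0401
highlighter_yellow:.178 [-0.0009, 0.0028, -0.0005, -0.0028, -0.0004, 0.0002]
```

Emit:
{"api": "move_arm", "payload": {
  "deltas": [0, 0.0028, 0, -0.0028, 0, 0, 0, 0.0028, 0, -0.0028, 0, 0, 0, 0.0028, 0, -0.0028, 0, 0, 0, 0.0028, 0, -0.0028, 0, 0, 0, 0.0028, 0, -0.0028, 0, 0],
  "hand": 8
}}

```text
time_s: 11.85
ee_pos: [0.4614, 0.1905, 0.1788]
orientation: [[-0.352, 0.936, 0.002], [0.936, 0.352, 0.001], [0.001, 0.002, -1.0]]
wrist_force: [0.0, -1.2, 5.7]
opening: 0.0135
```

Emit:
{"api": "move_arm", "payload": {
  "deltas": [0, 0, -0.1, 0, 0, 0, 0, 0, -0.3, 0, 0, 0, 0, 0, -0.55, 0, 0, 0, 0, 0, -0.55, 0, 0, 0]
}}

```text
time_s: 12.25
ee_pos: [0.4637, 0.1915, 0.2949]
orientation: [[-0.352, 0.936, 0.012], [0.936, 0.352, 0.006], [0.001, 0.014, -1.0]]
wrist_force: [1.4, 0.6, 0.5]
opening: 0.0136
```

```bash
python3 g.py rest_yellow:.29
```

```text
t 12.25 p [0.4637 0.1915 0.2949] F [1.4 0.6 0.5] open 0.0136
rest_yellow:.29 [-0.8827, 0.5513, 0.031, 0.0043, -0.0008, 0.0559]
```

Emit:
{"api": "move_arm", "payload": {
  "deltas": [-0.2, 0.13, 0, 0, 0, 0.01, -0.42, 0.26, 0, 0.0043, 0, 0.03, -0.65, 0.4, 0, 0.0043, 0, 0.05, -0.883, 0.551, 0.031, 0.0043, 0, 0.0559, -0.883, 0.551, 0.031, 0.0043, 0, 0.0559]
}}

```text
time_s: 12.75
ee_pos: [0.6326, 0.0619, 0.2888]
orientation: [[-0.179, 0.984, 0.002], [0.984, 0.179, 0.001], [0.001, 0.002, -1.0]]
wrist_force: [-0.8, 0.2, -0.3]
opening: 0.0132
```

```bash
python3 - <<'E'
from plant import *;import cv2
p,_=capture("top");cv2.imwrite("pics/a7.png",cv2.resize(p[160:310,170:370],None,fx=4,fy=4)[:,:,::-1])
E
python3 g.py rest_yellow:.23
```

```text
t 12.8 p [0.6319 0.0623 0.2885] F [ 1.8  0.1 -0.2] open 0.0134
rest_yellow:.23 [0.0159, -0.0116, 0.2927, 0.0002, -0.0005, -0.0012]
```

View pics/a7.png

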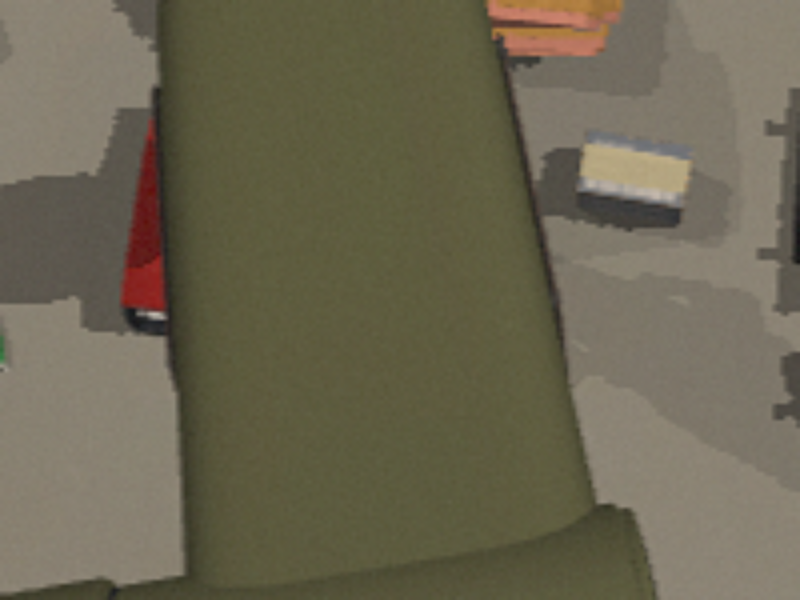

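The arm hides the gripper, but the stapler and carton are undisturbed and the pose readings are good. I'll lower in two steps.

Emit:
{"api": "move_arm", "payload": {
  "deltas": [0.016, -0.012, 0.15, 0, 0, 0, 0.016, -0.012, 0.29, 0, 0, 0, 0.016, -0.012, 0.36, 0, 0, 0, 0.016, -0.012, 0.36, 0, 0, 0]
}}

```text
time_s: 13.2
ee_pos: [0.6262, 0.0659, 0.2135]
orientation: [[-0.18, 0.984, -0.007], [0.984, 0.18, 0.001], [0.003, -0.007, -1.0]]
wrist_force: [-0.9, 0.3, 0.2]
opening: 0.0132
```

```bash
python3 g.py rest_yellow:.1985
```

```text
t 13.2 p [0.6262 0.0659 0.2135] F [-0.9  0.3  0.2] open 0.0132
rest_yellow:.1985 [-0.0066, 0.0141, 0.0751, -0.0021, -0.0009, -0.0008]
```

Emit:
{"api": "move_arm", "payload": {
  "deltas": [-0.0066, 0.014, 0.04, -0.002, 0, 0, -0.0066, 0.014, 0.075, -0.002, 0, 0, -0.0066, 0.014, 0.075, -0.002, 0, 0]
}}

```text
time_s: 13.5
ee_pos: [0.6286, 0.0654, 0.198]
orientation: [[-0.181, 0.984, -0.002], [0.984, 0.181, 0.003], [0.003, -0.001, -1.0]]
wrist_force: [-0.5, 0.2, -1.0]
opening: 0.0134
```

Emit:
{"api": "move_arm", "payload": {
  "deltas": [0, 0, 0, 0, 0, 0, 0, 0, 0, 0, 0, 0, 0, 0, 0, 0, 0, 0],
  "hand": 40
}}

```text
time_s: 13.8
ee_pos: [0.6289, 0.0654, 0.1986]
orientation: [[-0.181, 0.984, -0.001], [0.984, 0.181, 0.003], [0.003, -0.0, -1.0]]
wrist_force: [0.3, -0.4, 0.9]
opening: 0.0395
```

Emit:
{"api": "move_arm", "payload": {
  "deltas": [0, 0, -0.1, 0, 0, 0, 0, 0, -0.25, 0, 0, 0, 0, 0, -0.5, 0, 0, 0, 0, 0, -0.5, 0, 0, 0]
}}

```text
time_s: 14.2
ee_pos: [0.6318, 0.0653, 0.3062]
orientation: [[-0.181, 0.983, 0.013], [0.984, 0.181, 0.004], [0.002, 0.013, -1.0]]
wrist_force: [1.1, 1.8, 0.1]
opening: 0.04
```

```bash
python3 g.py pen_green:.29
```

```text
t 14.2 p [0.6318 0.0653 0.3062] F [1.1 1.8 0.1] open 0.04
pen_green:.29 [1.2134, 0.1441, 0.0854, 0.0042, -0.0004, -0.0354]
```

Emit:
{"api": "move_arm", "payload": {
  "deltas": [0.2, 0.02, 0, 0, 0, -0.01, 0.4, 0.05, 0, 0, 0, -0.02, 0.6, 0.07, 0, 0, 0, -0.035, 0.8, 0.1, 0, 0.0042, 0, -0.035, 1, 0.12, 0, 0.0042, 0, -0.035]
}}

```text
time_s: 14.7
ee_pos: [0.6193, 0.2679, 0.3071]
orientation: [[-0.287, 0.958, 0.0], [0.958, 0.287, 0.001], [0.001, 0.001, -1.0]]
wrist_force: [0.9, 0.3, 0.7]
opening: 0.0399
```

```bash
python3 g.py pen_green:.23
```

```text
t 14.7 p [0.6193 0.2679 0.3071] F [0.9 0.3 0.7] open 0.0399
pen_green:.23 [0.202, 0.046, 0.3858, 0.0003, -0.0003, -0.0005]
```

Emit:
{"api": "move_arm", "payload": {
  "deltas": [0.2, 0.046, 0, 0, 0, 0, 0.202, 0.046, 0.2, 0, 0, 0, 0.202, 0.046, 0.386, 0, 0, 0, 0.202, 0.046, 0.386, 0, 0, 0]
}}

```text
time_s: 15.1
ee_pos: [0.6137, 0.3086, 0.2242]
orientation: [[-0.288, 0.958, -0.009], [0.958, 0.288, -0.004], [-0.001, -0.01, -1.0]]
wrist_force: [-1.1, -1.8, -0.4]
opening: 0.0398
```

```bash
python3 - <<'E'
from plant import *;import cv2
p,_=capture("top");cv2.imwrite("pics/a8.png",cv2.resize(p[160:310,110:310],None,fx=4,fy=4)[:,:,::-1])
E
python3 g.py pen_green:.176
```

```text
t 15.15 p [0.6149 0.3087 0.2272] F [-0.3 -0.5  0.7] open 0.0397
pen_green:.176 [0.0006, 0.0099, 0.2559, -0.0019, 0.0, -0.0004]
```

View pics/a8.png

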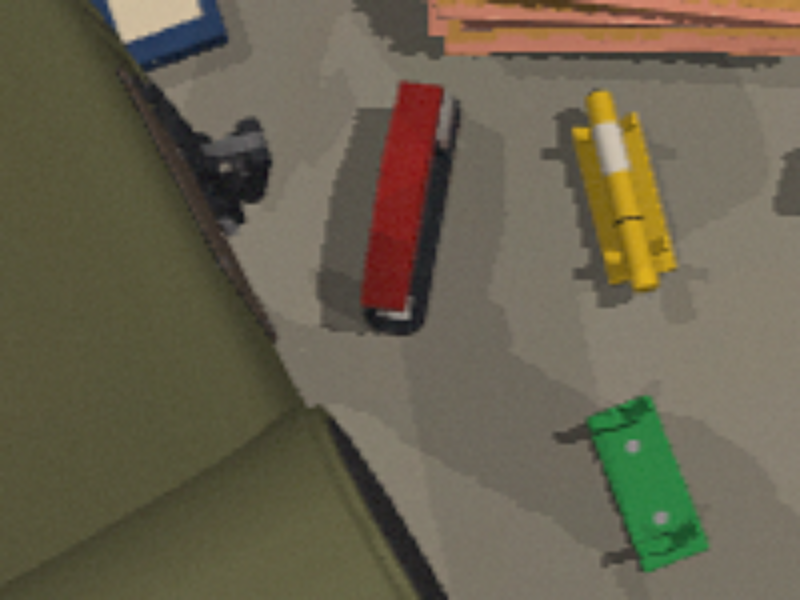

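The highlighter lies in the yellow rest at (622,190) in the crop. Now I'll go down onto the pen, a little lower because it is thin.

Emit:
{"api": "move_arm", "payload": {
  "deltas": [0, 0.01, 0.1, -0.0019, 0, 0, 0, 0.01, 0.2, -0.0019, 0, 0, 0, 0.01, 0.256, -0.0019, 0, 0, 0, 0.01, 0.256, -0.0019, 0, 0]
}}

```text
time_s: 15.55
ee_pos: [0.6166, 0.3087, 0.1761]
orientation: [[-0.287, 0.958, -0.001], [0.958, 0.287, -0.0], [-0.0, -0.001, -1.0]]
wrist_force: [-0.3, 0.2, -0.7]
opening: 0.0397
```

Emit:
{"api": "move_arm", "payload": {
  "deltas": [0, 0, 0, 0, 0, 0, 0, 0, 0, 0, 0, 0, 0, 0, 0, 0, 0, 0, 0, 0, 0, 0, 0, 0, 0, 0, 0, 0, 0, 0],
  "hand": 3
}}

```text
time_s: 16.05
ee_pos: [0.6174, 0.309, 0.178]
orientation: [[-0.287, 0.958, 0.002], [0.958, 0.287, 0.001], [0.0, 0.003, -1.0]]
wrist_force: [0.1, -0.6, 6.0]
opening: 0.0069
```

Emit:
{"api": "move_arm", "payload": {
  "deltas": [0, 0, 0, 0, 0, 0, 0, 0, -0.1, 0, 0, 0, 0, 0, -0.3, 0, 0, 0, 0, 0, -0.6, 0, 0, 0, 0, 0, -0.6, 0, 0, 0]
}}

```text
time_s: 16.55
ee_pos: [0.6189, 0.3099, 0.3048]
orientation: [[-0.287, 0.958, 0.012], [0.958, 0.287, 0.006], [0.002, 0.013, -1.0]]
wrist_force: [1.8, 0.3, 1.0]
opening: 0.0061
```

```bash
python3 - <<'E'
from plant import *;import cv2
p,_=capture("side");cv2.imwrite("pics/a9.png",cv2.resize(p[190:340,300:500],None,fx=4,fy=4)[:,:,::-1])
E
python3 g.py rest_green:.3
```

```text
t 16.6 p [0.6187 0.3098 0.3042] F [-0.5  0.2  0.6] open 0.0062
rest_green:.3 [-0.963, -1.1075, 0.0053, 0.004, -0.0006, -0.0051]
```

View pics/a9.png

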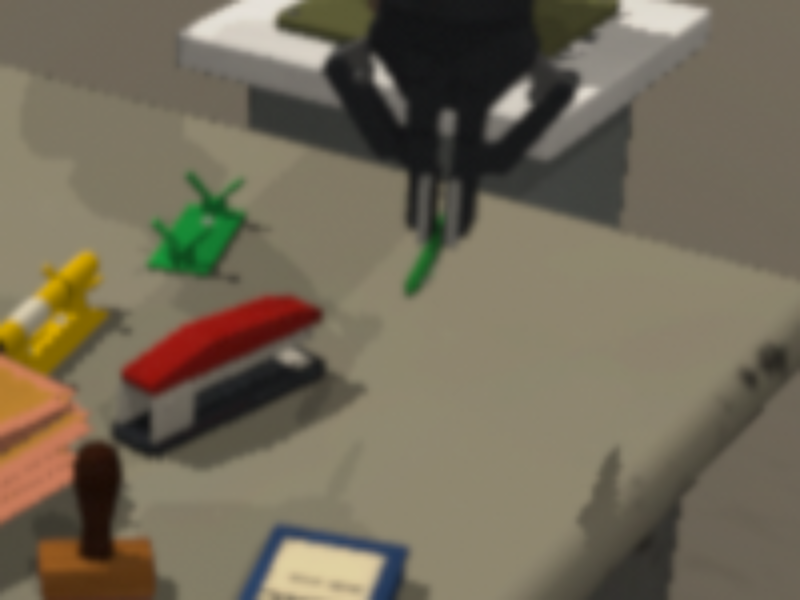

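The pen is held at (440,245) in the crop. I'll carry it to the green rest, high over the stapler.

Emit:
{"api": "move_arm", "payload": {
  "deltas": [-0.17, -0.19, 0, 0, 0, 0, -0.34, -0.39, 0, 0.004, 0, 0, -0.51, -0.58, 0, 0.004, 0, 0, -0.67, -0.77, 0, 0.004, 0, -0.005, -0.83, -0.95, 0, 0.004, 0, -0.005]
}}

```text
time_s: 17.1
ee_pos: [0.4829, 0.096, 0.3]
orientation: [[-0.303, 0.953, -0.003], [0.953, 0.303, 0.001], [0.002, -0.002, -1.0]]
wrist_force: [0.7, -0.9, -0.0]
opening: 0.0065
```

```bash
python3 g.py rest_green:.26
```

```text
t 17.1 p [0.4829 0.096  0.3   ] F [ 0.7 -0.9 -0. ] open 0.0065
rest_green:.26 [-0.1314, -0.152, 0.2003, -0.0008, -0.0006, 0.0002]
```

Emit:
{"api": "move_arm", "payload": {
  "deltas": [-0.131, -0.152, 0.1, -0.001, 0, 0, -0.131, -0.152, 0.2, -0.001, 0, 0, -0.131, -0.152, 0.2, -0.001, 0, 0]
}}

```text
time_s: 17.4
ee_pos: [0.4588, 0.0606, 0.2571]
orientation: [[-0.301, 0.954, -0.007], [0.954, 0.301, 0.001], [0.003, -0.006, -1.0]]
wrist_force: [-0.7, 0.3, 0.1]
opening: 0.0067
```

```bash
python3 - <<'E'
from h import *
p,_=capture("side");cv2.imwrite("pics/b1.png",cv2.resize(p[180:300,280:440],None,fx=5,fy=5)[:,:,::-1])
p,_=capture("top");cv2.imwrite("pics/b2.png",cv2.resize(p[220:340,190:350],None,fx=5,fy=5)[:,:,::-1])
E
python3 g.py rest_green:.197
```

```text
t 17.5 p [0.4617 0.0619 0.2596] F [0.9 0.5 0. ] open 0.0065
rest_green:.197 [-0.0015, 0.0004, 0.3129, -0.0002, -0.0007, 0.0002]
```

View pics/b1.png

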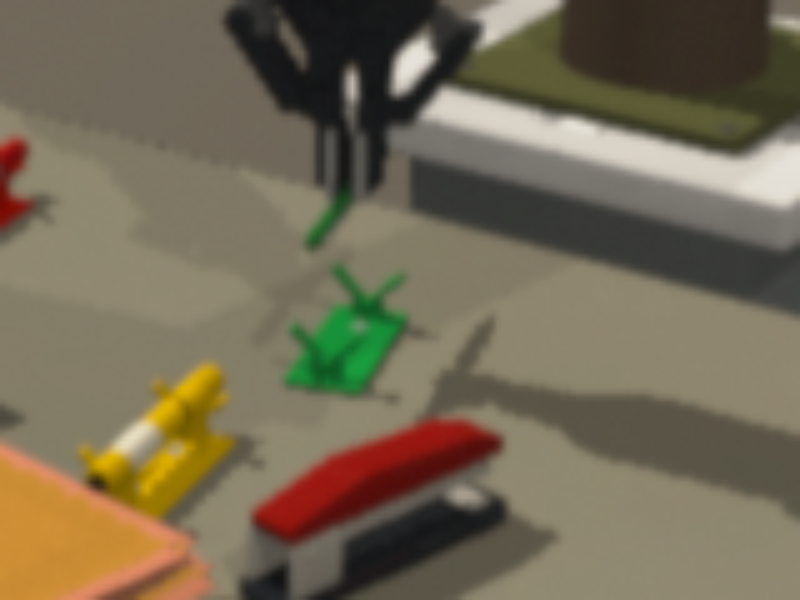

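View pics/b2.png

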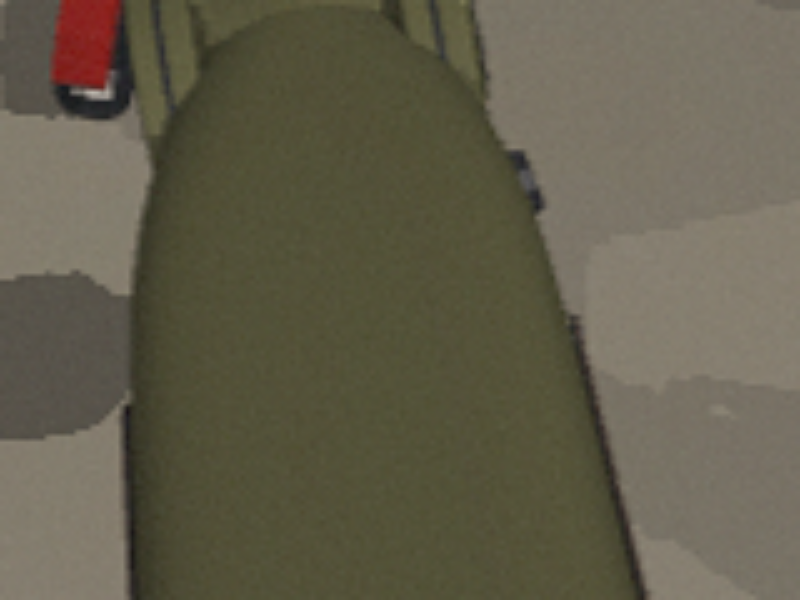

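```bash
python3 - <<'E'
from h import *
a=-1.264;d=np.array([np.sin(-a),np.cos(a),0])
for L in(-.0725,0,.0725):
    print(L,(proj("side",np.array([.4617,.0619,.086])+L*d)-[280,180]+.5)*5)
E
```

```text
-0.0725 [[382.72261265 144.24472979]]
0 [[344.84675888 194.98207026]]
0.0725 [[303.61777746 250.19317249]]
```

The pen's seen tip at (308,258) is close to the predicted (304,250), so it is about level and centred. I'll lower and release.

Emit:
{"api": "move_arm", "payload": {
  "deltas": [0, 0, 0.15, 0, 0, 0, 0, 0, 0.25, 0, 0, 0, 0, 0, 0.313, 0, 0, 0, 0, 0, 0.313, 0, 0, 0, 0, 0, 0.313, 0, 0, 0]
}}

```text
time_s: 18.0
ee_pos: [0.4627, 0.0627, 0.1976]
orientation: [[-0.304, 0.953, -0.0], [0.953, 0.304, 0.002], [0.002, 0.0, -1.0]]
wrist_force: [0.5, 0.1, 0.4]
opening: 0.0065
```

Emit:
{"api": "move_arm", "payload": {
  "deltas": [0, 0, 0, 0, 0, 0, 0, 0, 0, 0, 0, 0, 0, 0, 0, 0, 0, 0, 0, 0, 0, 0, 0, 0],
  "hand": 40
}}

```text
time_s: 18.4
ee_pos: [0.4628, 0.0627, 0.1979]
orientation: [[-0.304, 0.953, 0.001], [0.953, 0.304, 0.002], [0.001, 0.001, -1.0]]
wrist_force: [-0.0, 0.3, 0.9]
opening: 0.0396
```

Emit:
{"api": "move_arm", "payload": {
  "deltas": [0, 0, -0.1, 0, 0, 0, 0, 0, -0.25, 0, 0, 0, 0, 0, -0.5, 0, 0, 0, 0, 0, -0.75, 0, 0, 0, 0, 0, -0.75, 0, 0, 0]
}}

```text
time_s: 18.9
ee_pos: [0.4652, 0.0627, 0.3547]
orientation: [[-0.304, 0.953, 0.013], [0.953, 0.304, 0.003], [-0.001, 0.014, -1.0]]
wrist_force: [1.4, -0.2, 0.4]
opening: 0.0401
```

Emit:
{"api": "move_arm", "payload": {
  "deltas": [0.2, 0.25, 0, 0, 0, 0, 0.4, 0.5, 0, 0, 0, 0, 0.6, 0.75, 0, 0, 0, 0, 0.8, 0.8, 0, 0, 0, 0, 1, 0.8, 0, 0, 0, 0]
}}

```text
time_s: 19.4
ee_pos: [0.5597, 0.2856, 0.3558]
orientation: [[-0.302, 0.953, 0.015], [0.953, 0.302, 0.003], [-0.001, 0.015, -1.0]]
wrist_force: [0.5, 0.3, -0.4]
opening: 0.0402
```

```bash
python3 - <<'E'
from plant import *;import cv2
p,_=capture("top");cv2.imwrite("pics/c1.png",cv2.resize(p[170:335,130:430],None,fx=2.6,fy=2.6)[:,:,::-1])
E
```

```text
(no output)
```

View pics/c1.png

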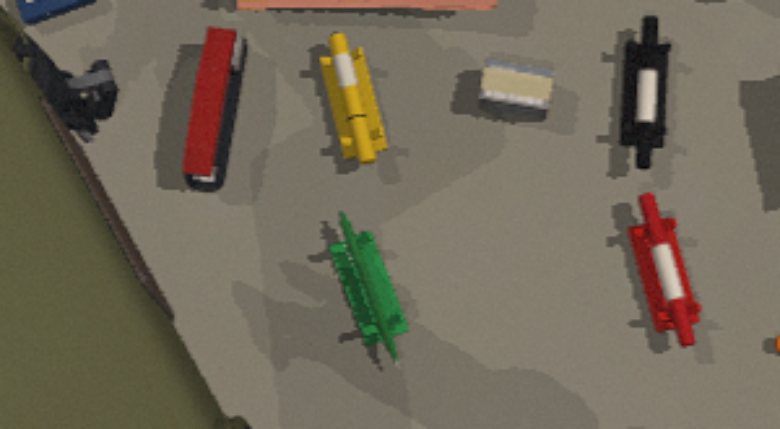

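All four look seated. I'll check numerically, using silhouettes, end points and the bystanders' shift.

```bash
python3 - <<'E'
from h import *
from g import T
a=cv2.imread("pics/top0.png");p,_=capture("top");b=p[:,:,::-1].copy();cv2.imwrite("pics/top1.png",b)
def rel(n,q,pos,ang):
    x,y,t=T[n];d=np.array(pos)-[x,y];c,s=np.cos(t),np.sin(t);da=(ang-t+np.pi/2)%np.pi-np.pi/2
    print(q,"in",n,"across,along mm",np.round([1e3*(c*d[0]+s*d[1]),1e3*(-s*d[0]+c*d[1])],1),"ang",round(da,3))
for q,n in(("marker_red","rest_red"),("marker_black","rest_black"),("highlighter_yellow","rest_yellow"),("pen_green","rest_green")):
    u,v=proj("top",[*T[n][:2],.025])[0]
    for r in silhouettes(q,"top"):
        bb=r["bbox"]
        if abs((bb[0]+bb[2])/2-u)<12 and abs((bb[1]+bb[3])/2-v)<12:
            f,e=fit("top",q,r["pixels"],.017);print(round(e,3),end=" ");rel(n,q,f[:2],f[2])
E1=np.array([[343,213],[396,361]])/2.6+[130,170]
P=unproj("top",E1,.021)[:,:2];d=P[1]-P[0];print(np.linalg.norm(d));rel("rest_green","pen ends",P.mean(0),np.arctan2(-d[0],d[1]))
for nm,(l,t,r,bt) in{"stapler":(194,174,232,250),"box":(308,185,348,222)}.items():
    sh,_=cv2.phaseCorrelate(*[cv2.cvtColor(i[t:bt,l:r],cv2.COLOR_BGR2GRAY).astype(np.float32) for i in(a,b)]);print(nm,"px shift",np.round(sh,2))
p,_=capture("side");cv2.imwrite("pics/c2.png",cv2.resize(p[200:320,200:400],None,fx=4,fy=4)[:,:,::-1])
E
```

```text
t 19.45 p [0.5581 0.2928 0.3555] F [2.  5.  0.8] open 0.0399
0.007 marker_red in rest_red across,along mm [-0.4  2.3] ang -0.002
0.042 marker_black in rest_black across,along mm [0.7 3.8] ang 0.008
0.176 highlighter_yellow in rest_yellow across,along mm [-0.7 -0.7] ang 0.004
0.045 pen_green in rest_green across,along mm [ 0.  -3.3] ang -0.01
0.13747641639476638
pen ends in rest_green across,along mm [ 2. -4.] ang -0.027
stapler px shift [-0.05 -0.04]
box px shift [ 0.04 -0.1 ]
```

View pics/c2.png

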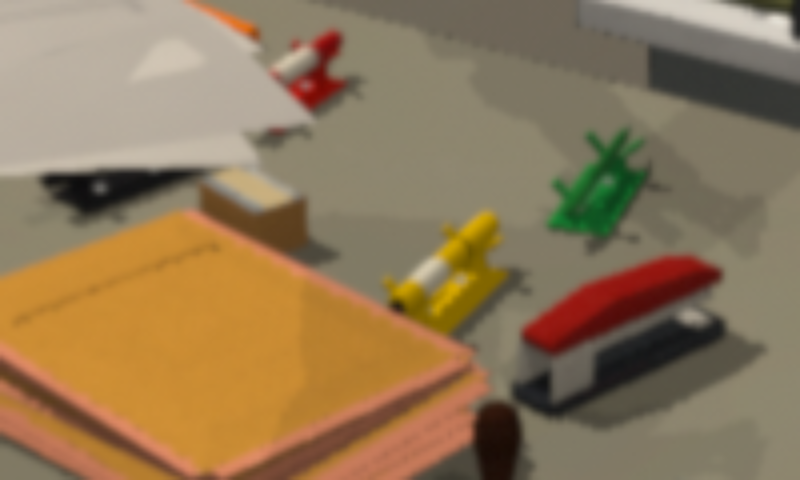

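All four are within tolerance, the bystanders have not moved, and the gripper is clear.

```bash
python3 -c "
from plant import *;print(hand_in())"
```

```text
the job is handed in; nothing more can be done
None
```

All four things now lie on the pen rest of their own colour, and I handed the job in at about 20 s of the 109 s allowed. The hand-in reports no verdict, so the evidence is my own last checks from the top camera:

| Item | Off centre along the rest | Off centre across the rest | Angle to the rest |
|---|---|---|---|
| Red marker | 2.3 mm | 0.4 mm | 0.002 rad |
| Black marker | 3.8 mm | 0.7 mm | 0.008 rad |
| Yellow highlighter | 0.7 mm | 0.7 mm | 0.004 rad |
| Green pen | 3–4 mm | 0–2 mm | 0.01–0.03 rad |

- **Bystanders:** the stapler and the little carton shifted by 0.1 pixel or less, about 0.2 mm. I never went near the orange look-alike.
- **Weaker checks:** the highlighter's outline fit was poor, although the picture shows it well seated. The two ways of measuring the green pen disagreed by about 2 mm, well inside tolerance. In the last side view papers hide most of the black rest, so the black marker was checked only from the top.

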